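# Turn the filter arm so the amber filter covers the lamp

### The arm

A 7-joint arm with a two-finger parallel gripper is mounted at the origin on a cart in front of the work surface, level with it; the furniture and walls round the work are solid. World frame = base frame: x ahead of the robot, y to its left, z up, the work surface at z = 0. Lengths are in m, angles in rad, forces in N, time in s.
With the tool pointing down it reaches from about 0.425 to 0.925 m from the base axis. Payload 6.8 kg.
Tool frame: the origin (TCP) lies on the centre line of the jaws, within the pads' length; the fingertips stand 25 mm ahead of it and the grasp point (between the pads) lies 6 mm ahead of it; z points along the fingers, y is the line along which they close (so a half turn about z gives the same grasp; the last joint's range is limited). The gripper opens to 85 mm and grips with 20 to 120 N. Pads are 22 mm wide; open, the fingers measure 114 mm over their backs; the gripper's body (76 mm by 85 mm) begins 54 mm behind the grasp point. The pads swing forward as they close: fully open they stand 13 mm farther back than shut.
Start: joints at [-1.237, 0.477, 0.022, 1.555, -0.011, 1.109, -0.083], TCP at [0.289, 0.61, 0.256] pointing down, gripper open.
Joint ranges: [-2.96, 2.96], [-0.34, 2.1], [-1.41, 1.46], [0.24, 2.44], [-1.37, 4.51], [0.17, 1.92], [-2.96, 2.96]. Speed limits (rad/s): [2.39, 2.39, 3.14, 3.14, 3.14, 3.14, 3.14].

### API

Orientations are given as a rotation vector (axis times angle).
In Python, from bench import telemetry, grab_frame, job gives the robot as it stands.
- The arm moves only by the tool apply_moves, never from a script. Its argument "rows" is a list of rows, each a list of 2 entries, a list of its own where there are three numbers: the shift along the tool's x, y, z each as a share of 250 mm, from -1 to 1, then the turn, a rotation vector about the tool's x, y, z each as a share of pi rad, from -1 to 1. A call has 1 to 10 rows; each row is the pose to reach, as a shift and turn from the pose commanded when the call began, along the tool's axes at that moment, turning the shorter way round; what a row does not reach only later rows make up. A row lasts 1/8 s, in which the tool goes at most 62.5 mm and 10.7 degrees, less where a joint would pass 70% of its speed; a pose out of reach is approached as far as the arm can. A call with a number of a shift or a turn outside -1 to 1 is refused whole. A call with a gripper value outside its range is refused whole. "jaw" is the gripper's target within -1 to 1 (fully open at 1, half-way at 0, shut at -1), set as the call begins (left out, the last holds). The fingers move at their own pace and stop on an object; "newtons" is the grip in N (left out, the last holds). Time passes only in rows, so rows that repeat a pose let the fingers close. It gives the time, the measured TCP pose, the force, the opening and the grip force at its end, in the units of the state.
- telemetry.get_obs(): the state, without advancing time (a new reading comes with each control period).
- grab_frame(name): name is "scene" or "top" or "wrist"; returns a dict with "frame" (384x512x3 uint8, red, green, blue), "vertical_fov" (degrees; the focal length in pixels is half the picture's height over the tangent of half this angle, whatever the lens; pixels are square), "cx", "cy" (the principal point, pixels), "k1" (the pictures are not rectified: a ray, as slopes to the right and down, at radius r is drawn at 1 + k1 r^2 times it, then the intrinsics apply), "origin" and "attitude" of the camera in the world. Camera axes: x right, y up, looking along -z (the intrinsics and any distortion apply to the point x, -y, -z); pixel columns grow to the right and rows downward; lengths in m; the calibration is good to about 2 mm. A picture is of the moment at which its call begins. There is no depth.
- job.hand_in(): hands the job in; it is judged then, once.
The state is a dict: "clock": time; "joints": joint angles; "qvel": joint speeds; "tau": joint torques, N m; "tcp_pos": TCP position; "orientation": TCP orientation; "contact_force": force on the tool from outside, world axes, zero at the start; "moment": the same for the moment, N m; "grip_width": finger opening in m; "gripper_force": force on a finger pad.
Only numpy, scipy, OpenCV 4.12 (cv2) and the standard library are available. Lean on these libraries where they do the work, as an engineer would, in place of code of your own. Each camera call takes 0.05 s, during which the arm holds its last target. There are 200 camera calls.

### The job

Both lamp stands should shine through their amber filters, but one stand still has the blue filter over its lit port. Lift that stand's filter arm off its pivot pin by the knob, turn it end for end, and refit it on the pin between the brass posts, fully down, with the amber filter over the lit port. Leave the other stand's filter arm as it is, and let go of the knob.

Things in the scene. Friction and masses are not known exactly. Their poses are not given: they have to be found in the camera images.
- lamp_stand: white block with the blue filter over its lit port, 76 x 190 mm (x, y), top at 24 mm, fixed. Origin: on the table under the pin (steel, 12 mm thick, coned tip, top at 46 mm). Own +y points to the lit port (58 mm pale disc, 62 mm from the pin); black pad at -62 mm. 4 brass posts (8 mm thick, coned, top at 38 mm) at x +-19, y +-36 mm straddle the arm, 7 mm free each side, so it swings 10 degrees
- filter_knob (a point): grip point in the round black knob (36 mm thick) of that stand's loose filter arm (120 g, 168 mm long, balanced), 34 mm above the arm's underside: 58 mm above the table when seated; knob top 18 mm higher. Socket below, 22 mm wide, 34 mm deep, for the pin. 16 mm wide bars, their top 25 mm below this point, run to 44 mm filters 62 mm from the axis. z up; own +y points to amber, -y to blue
- amber_filter (a point): centre of that arm's amber filter disc, 62 mm from the knob's axis, 29 mm above the table when seated. At the start it lies over the black pad; it belongs over the lit port
- other_knob (a point): the same grip point on the knob of the other, identical stand's filter arm (stands about 0.2 m apart), which already has amber over its lit port and must stay as it is

How it is judged:
By the outcome, as a careful person would: the job done as asked, in the order asked, and still so for the second after the job is handed in, with the robot touching nothing.
It also fails if it takes over 40 s, if anything falls off the work surface, if the arm or the gripper's body presses on something with over 40 N, if the wrist force passes 120 N, or if a joint passes its speed limit or range.

## Working session

There is one attempt and no reset: what is moved stays moved. The work goes in short steps, Python scripts to look and compute and a tool call to move; the robot and the scene stay as the last step left them, time stands still between calls to the robot, and variables do not carry over. Pictures are saved under pics/ and viewed, at most 10 in all, crops included, and the job is handed in when it is done.

Besides the shell and the picture viewer there is one more tool, called as name(argument=value, ...) on one line, values as JSON. apply_moves: Moves the arm, as the interface text tells. Its arguments: {"type":"object","properties":{"rows":{"type":"array"},"jaw":{"type":"number"},"newtons":{"type":"number"}},"required":["rows"]}

```bash
mkdir -p pics; ls; cat > h.py <<'E'
import numpy as np, cv2
from scipy.spatial.transform import Rotation as R
from bench import telemetry, grab_frame, job
def rot(a):
    a=np.array(a,float)
    if a.shape==(3,3): return a
    return R.from_rotvec(a).as_matrix() if a.size==3 else R.from_quat(a).as_matrix()
def ray(f,u,v):
    H=f["frame"].shape[0]; F=H/2/np.tan(np.radians(f["vertical_fov"])/2)
    K=np.array([[F,0,f["cx"]],[0,F,f["cy"]],[0,0,1.]])
    p=cv2.undistortPoints(np.array([[[u,v]]],float),K,np.array([f["k1"],0,0,0,0.]))[0,0]
    d=rot(f["attitude"])@np.array([p[0],-p[1],-1]); return np.array(f["origin"],float),d/np.linalg.norm(d)
def onz(f,u,v,z):
    o,d=ray(f,u,v); return o+d*(z-o[2])/d[2]
def save(f,n): cv2.imwrite("pics/"+n+".png",f["frame"][:,:,::-1])
E
python3 - <<'E'
from h import *
o=telemetry.get_obs(); print(o)
fs=[]
for n in ["scene","top","wrist"]:
    f=grab_frame(n); print(n,{k:v for k,v in f.items() if k!="frame"}); fs.append(f["frame"])
    save(f,n+"0"); np.save("pics/"+n+"0.npy",f,allow_pickle=True)
g=np.vstack([np.hstack(fs[:2])])
cv2.imwrite("pics/both.png",cv2.resize(g,(800,300),interpolation=cv2.INTER_AREA)[:,:,::-1])
E
```

```text
pics
{'clock': 0.0, 'joints': array([-1.23710406,  0.47781257,  0.02235966,  1.55646356, -0.01147304,
        1.1092951 , -0.08310348]), 'qvel': array([-5.95956538e-04, -6.17781038e-05,  4.67350939e-04, -9.39820971e-04,
       -4.69165694e-04,  3.01033419e-04, -8.46349007e-04]), 'tau': array([ 3.31811361e-05, -5.96457195e+01,  1.60807963e+00, -2.81191170e+01,
        1.25291423e-02,  9.36638389e-03,  4.15559043e-06]), 'tcp_pos': array([0.28839607, 0.6096793 , 0.2553126 ]), 'orientation': array([-6.88264750e-01, -3.06502893e+00,  2.88221633e-03]), 'contact_force': array([-0.46255464, -0.74345754,  0.05957971]), 'moment': array([-0.00737453,  0.00255567,  0.00396618]), 'gripper_force': 0.0, 'grip_width': 0.08532412944198851}
scene {'vertical_fov': 45.29685918738786, 'cx': 259.05332658449356, 'cy': 196.17167378229635, 'k1': 0.029497652912159698, 'origin': array([-0.11964842, -0.50547038,  0.44745471]), 'attitude': array([ 1.04732714, -0.49446411, -0.7944469 ])}
top {'vertical_fov': 42.52765477134208, 'cx': 253.21931984786002, 'cy': 195.24835861784265, 'k1': -0.15543076440621756, 'origin': array([ 0.32451502, -0.03756558,  0.92405722]), 'attitude': array([ 0.13961168, -0.14432355, -1.56808157])}
wrist {'vertical_fov': 58.77721498055112, 'cx': 255.74086941742874, 'cy': 190.86861897691827, 'k1': -0.055036929908017666, 'origin': array([0.21951892, 0.64278889, 0.3745876 ]), 'attitude': array([-0.27591058, -0.17219422,  1.12049293])}
```

View pics/top0.png

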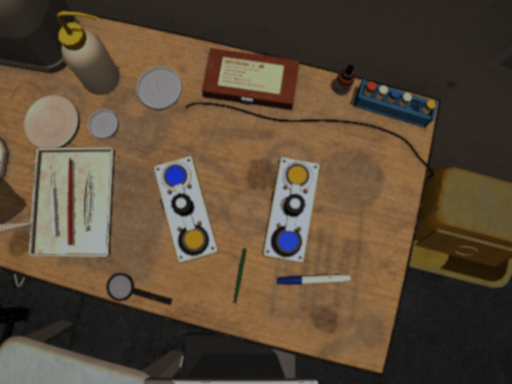

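View pics/scene0.png

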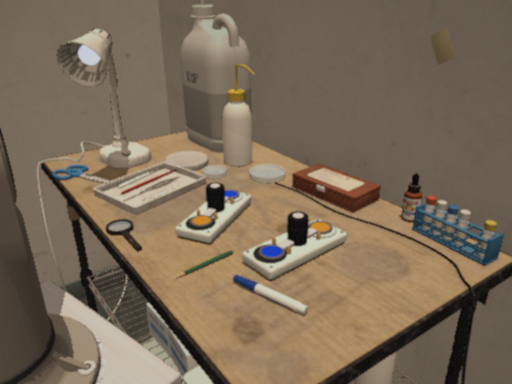

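The top view shows two stands. The left one has blue at (176,175) and amber at (193,240), apparently with a dark ring around the amber. The right one has amber at (298,174) and blue at (288,241), with a dark ring around the blue. I'll zoom in to confirm the ports and take measurements.

```bash
python3 - <<'E'
from h import *
t=np.load("pics/top0.npy",allow_pickle=True).item(); s=np.load("pics/scene0.npy",allow_pickle=True).item()
a=cv2.resize(t["frame"][145:275,140:335],None,fx=4,fy=4,interpolation=cv2.INTER_CUBIC)
cv2.imwrite("pics/tcrop.png",cv2.convertScaleAbs(a,alpha=1.5)[:,:,::-1])
a=cv2.resize(s["frame"][170:280,165:355],None,fx=4,fy=4,interpolation=cv2.INTER_CUBIC)
cv2.imwrite("pics/scrop.png",a[:,:,::-1])
def blobs(f,box,name):
    im=f["frame"]; hsv=cv2.cvtColor(im,cv2.COLOR_RGB2HSV)
    x0,x1,y0,y1=box
    for n,lo,hi in [("blue",(105,150,80),(130,255,255)),("amber",(12,170,110),(25,255,255)),("black",(0,0,0),(180,255,45))]:
        m=cv2.inRange(hsv,lo,hi); k=np.zeros_like(m);k[y0:y1,x0:x1]=m[y0:y1,x0:x1]
        N,_,st,c=cv2.connectedComponentsWithStats(k)
        for i in range(1,N):
            if st[i,4]>40: print(name,n,st[i],c[i].round(1), onz(f,*c[i],0.029).round(4) if n!="black" else "")
blobs(t,(145,330,150,270),"top"); blobs(s,(170,350,175,280),"scene")
E
```

```text
top blue [166 166  19  19 274] [174.8 175.2] [0.5263 0.1057 0.029 ]
top blue [278 232  20  19 293] [287.8 240.7] [ 0.4039 -0.1031  0.029 ]
top amber [288 166  19  17 259] [297.1 174.3] [ 0.5276 -0.1221  0.029 ]
top amber [185 230  19  19 274] [193.7 238.9] [0.4074 0.0682 0.029 ]
top black [172 194  21  22 216] [183.1 205.8] 
top black [284 195  20  21 196] [292.5 206.3] 
top black [179 226  29  29 194] [191.6 242.8] 
top black [272 227  27  29 185] [279.5 243.4] 
scene blue [224 191  13   6  62] [229.6 193.3] [0.5289 0.1034 0.029 ]
scene blue [262 246  20  11 165] [271.3 250.8] [ 0.4043 -0.1049  0.029 ]
scene amber [193 216  17   8 108] [200.9 219.7] [0.4077 0.0667 0.029 ]
scene amber [312 223  18   8 113] [320.6 226.2] [ 0.5277 -0.1246  0.029 ]
scene black [207 185  17  26 344] [215.6 197.6] 
scene black [288 215  20  30 455] [297.5 229.7] 
scene black [187 222  27   7  44] [197.9 225.9] 
scene black [255 250  27  12  53] [264.9 257.9]
```

View pics/tcrop.png

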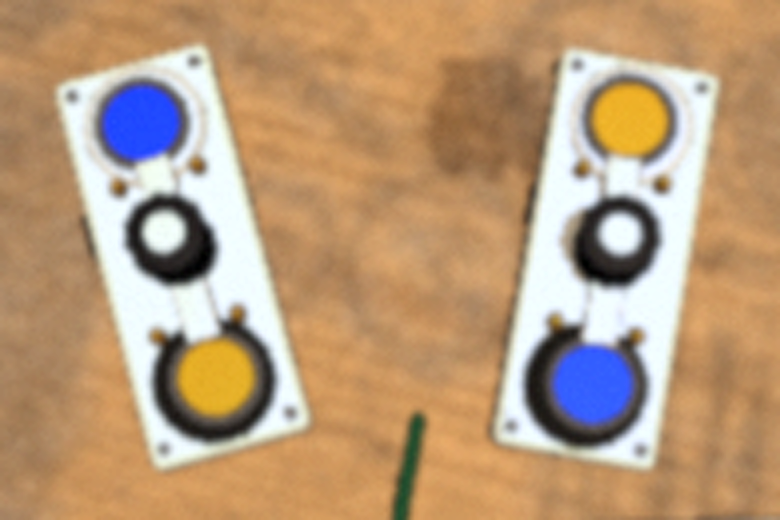

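View pics/scrop.png

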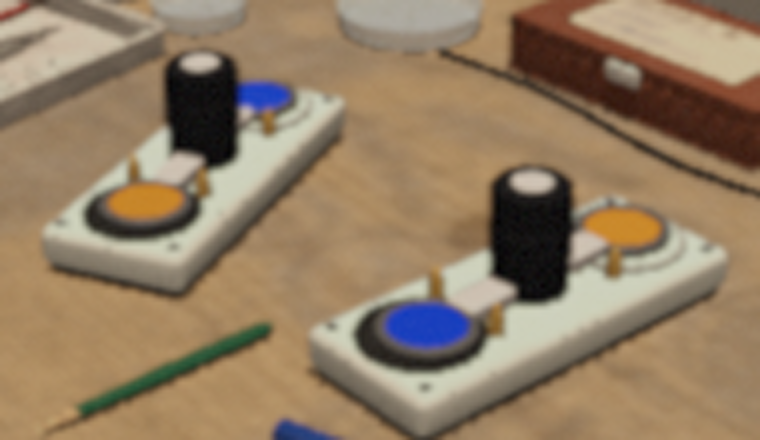

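The left stand is the target: blue sits over its pale port and amber over its black pad. Next I'll measure the stand's pose and yaw, the knob, and the lamp, which may be close to the approach path.

```bash
python3 - <<'E'
from h import *
t=np.load("pics/top0.npy",allow_pickle=True).item(); s=np.load("pics/scene0.npy",allow_pickle=True).item()
sc=np.array([[72,95],[195,61],[290,412],[164,449]])/4-.375+[140,145]
P=np.array([onz(t,*p,.024)[:2] for p in sc]); print("screws",P.round(4),P.mean(0).round(4))
ax=P[0]+P[1]-P[2]-P[3]; print("axis yaw",np.degrees(np.arctan2(ax[1],ax[0])))
po=np.array([[118,187],[198,165],[237,314],[157,337]])/4-.375+[140,145]
Q=np.array([onz(t,*p,.036)[:2] for p in po]); print("posts",Q.mean(0).round(4)); ax=Q[0]+Q[1]-Q[2]-Q[3]; print(np.degrees(np.arctan2(ax[1],ax[0])))
b=onz(t,174.8,175.2,.029);a=onz(t,193.7,238.9,.029);d=a-b;print("arm +y yaw",np.degrees(np.arctan2(d[1],d[0])),(a+b)/2)
print("knob top white", onz(t,162.5/4+139.6,231/4+144.6,.076), onz(s,200/4+164.6,64/4+169.6,.076))
def tri(u,v):
    o1,d1=ray(t,*u);o2,d2=ray(s,*v);A=np.stack([d1,-d2],1);k=np.linalg.lstsq(A,o2-o1,rcond=None)[0]
    return (o1+k[0]*d1).round(3),(o2+k[1]*d2).round(3)
for n,v in [("base",(125,158))]: print(n,onz(s,*v,0),[onz(t,*u,0).round(3) for u in [(0,155),(0,205)]])
for z in (.2,.3,.4): print(z,"head scene",onz(s,88,55,z).round(3),"top brown",onz(t,10,205,z).round(3),"bottle",onz(s,235,65,z).round(3))
print(rot(telemetry.get_obs()["orientation"]).round(3))
E
```

```text
screws [[0.5408 0.1396]
 [0.557  0.0816]
 [0.392  0.0347]
 [0.375  0.0921]] [0.4662 0.087 ]
axis yaw 15.922995421079646
posts [0.4649 0.0862]
15.704957295087457
arm +y yaw -162.4285585644583 [0.46691351 0.08691477 0.029     ]
knob top white [0.46709199 0.08733864 0.076     ] [0.46379567 0.08184757 0.076     ]
base [0.56336655 0.52003334 0.        ] [array([0.577, 0.472, 0.   ]), array([0.475, 0.462, 0.   ])]
0.2 head scene [0.784 0.982 0.2  ] top brown [0.442 0.337 0.2  ] bottle [0.953 0.46  0.2  ]
0.3 head scene [0.419 0.381 0.3  ] top brown [0.426 0.285 0.3  ] bottle [0.52 0.07 0.3 ]
0.4 head scene [ 0.054 -0.22   0.4  ] top brown [0.41  0.233 0.4  ] bottle [ 0.086 -0.32   0.4  ]
[[-0.904  0.428 -0.001]
 [ 0.428  0.904 -0.001]
 [-0.    -0.001 -1.   ]]
```

View pics/wrist0.png

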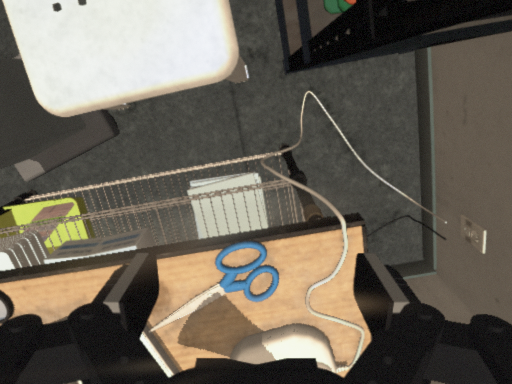

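```bash
cat >> h.py <<'E'
def plan(p0,R0,p,yaw_tooly=None):
    """shares for a row reaching world p with tool y at world azimuth (deg), tool z down"""
    s=R0.T@(np.array(p)-p0)/.25
    if yaw_tooly is None: return s.round(3)
    c,q=np.cos(np.radians(yaw_tooly)),np.sin(np.radians(yaw_tooly))
    Rt=np.array([[-q,0,0],[0,0,0],[0,0,-1.]]);Rt=np.stack([np.cross([c,q,0],[0,0,-1]),[c,q,0],[0,0,-1]],1)
    return s.round(3),(R.from_matrix(R0.T@Rt).as_rotvec()/np.pi).round(4)
E
python3 - <<'E'
from h import *
o=telemetry.get_obs();p0=o["tcp_pos"];R0=rot(o["orientation"])
for p,y in [((.27,.40,.27),64.7),((.37,.27,.27),85)]: print(plan(p0,R0,p,y))
w=np.load("pics/wrist0.npy",allow_pickle=True).item()
print(onz(w,225,325,0),[onz(w,285,345,z).round(3) for z in (0,.1,.2,.28)])
E
```

```text
(array([-0.292, -0.79 , -0.057]), array([-0.0004,  0.    , -0.0001]))
(array([-0.876, -1.089, -0.056]), array([-4.000e-04, -1.000e-04, -1.128e-01]))
[4.79196027e-01 4.73951793e-01 5.55111512e-17] [array([0.544, 0.533, 0.   ]), array([0.457, 0.562, 0.1  ]), array([0.371, 0.592, 0.2  ]), array([0.301, 0.615, 0.28 ])]
```

apply_moves(rows=[[[-0.1, -0.26, -0.02], [0, 0, 0]], [[-0.2, -0.5, -0.04], [0, 0, 0]], [[-0.292, -0.79, -0.057], [0, 0, 0]], [[-0.292, -0.79, -0.057], [0, 0, 0]], [[-0.292, -0.79, -0.057], [0, 0, 0]]], jaw=1, newtons=40)

```text
clock: 0.78
tcp_pos: [0.2703, 0.3988, 0.2708]
orientation: [0.691, 3.065, 0.0]
contact_force: [0.0, 0.5, 0.0]
grip_width: 0.0852
gripper_force: 0.0
```

```bash
python3 - <<'E'
from h import *
o=telemetry.get_obs();p0=o["tcp_pos"];R0=rot(o["orientation"]);print(o["clock"],p0,o["contact_force"],o["joints"].round(2))
for p,y in [((.38,.25,.26),85),((.467,.22,.22),107.5)]: print(plan(p0,R0,p,y))
E
```

```text
0.775 [0.27031218 0.3988383  0.27082881] [0.02160901 0.53027486 0.04970373] [-1.14  0.14  0.03  1.99 -0.01  1.01  0.03]
(array([-0.652, -0.349,  0.043]), array([ 0.    ,  0.    , -0.1134]))
(array([-1.018, -0.308,  0.203]), array([ 0.    ,  0.    , -0.2384]))
```

apply_moves(rows=[[[-0.2, -0.12, 0.02], [0, 0, -0.05]], [[-0.4, -0.23, 0.03], [0, 0, -0.1]], [[-0.652, -0.349, 0.043], [0, 0, -0.15]], [[-0.652, -0.349, 0.043], [0, 0, -0.2]], [[-0.652, -0.349, 0.043], [0, 0, -0.238]], [[-0.652, -0.349, 0.043], [0, 0, -0.238]], [[-0.652, -0.349, 0.043], [0, 0, -0.238]]])

```text
clock: 1.65
tcp_pos: [0.3803, 0.2528, 0.2597]
orientation: [0.477, -3.105, 0.0]
contact_force: [0.7, -0.1, -0.8]
grip_width: 0.0854
gripper_force: 0.0
```

```bash
python3 - <<'E'
from h import *
o=telemetry.get_obs();p0=o["tcp_pos"];R0=rot(o["orientation"]);print(o["clock"],p0,o["contact_force"],o["joints"].round(2))
for p,y in [((.467,.087,.18),107.5)]: print(plan(p0,R0,p,y))
E
```

```text
1.65 [0.38025192 0.25277031 0.25966098] [ 0.71215618 -0.13456615 -0.77854419] [-0.84  0.11  0.13  2.06 -0.02  0.98  1.17]
(array([-0.132, -0.737,  0.319]), array([-0.    , -0.    , -0.0002]))
```

apply_moves(rows=[[[-0.04, -0.22, 0.05], [0, 0, 0]], [[-0.08, -0.44, 0.12], [0, 0, 0]], [[-0.11, -0.6, 0.2], [0, 0, 0]], [[-0.132, -0.737, 0.319], [0, 0, 0]], [[-0.132, -0.737, 0.319], [0, 0, 0]], [[-0.132, -0.737, 0.319], [0, 0, 0]]])

```text
clock: 2.4
tcp_pos: [0.4672, 0.0872, 0.1802]
orientation: [-0.479, 3.105, 0.0]
contact_force: [0.1, 0.4, -0.3]
grip_width: 0.0852
gripper_force: 0.0
```

```bash
python3 - <<'E'
from h import *
o=telemetry.get_obs();p0=o["tcp_pos"];R0=rot(o["orientation"]);print(o["clock"],p0,o["contact_force"],o["joints"].round(2))
print(plan(p0,R0,(.467,.087,.065),107.5))
w=grab_frame("wrist");save(w,"wrist1");np.save("pics/wrist1.npy",w,allow_pickle=True)
E
```

```text
2.4 [0.46724924 0.08715483 0.18020187] [ 0.06620573  0.43257689 -0.27429496] [-0.55  0.25  0.28  2.11 -0.1   0.79  1.66]
(array([ 0.001, -0.   ,  0.461]), array([0.0001, 0.    , 0.0001]))
```

View pics/wrist1.png

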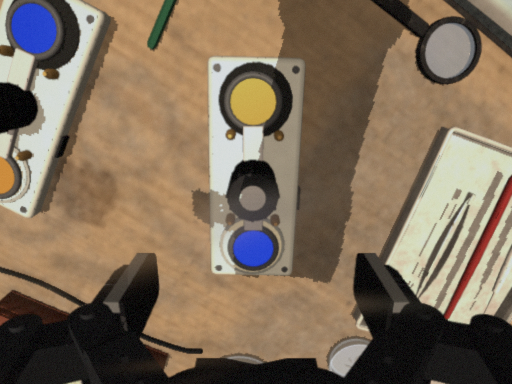

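The wrist view confirms it: amber at (252,101) is over the black pad, blue at (253,248) is over the pale port, and the knob top is at (252,197). I'll check the position against this view.

```bash
python3 - <<'E'
from h import *
w=np.load("pics/wrist1.npy",allow_pickle=True).item()
a,b,k=onz(w,253,101.5,.029),onz(w,253,248.5,.029),onz(w,252.5,197,.076)
d=a-b;print((a+b)/2,np.linalg.norm(d),np.degrees(np.arctan2(d[1],d[0])),k)
S=[onz(w,*p,.024) for p in [(216,69),(298,70),(217,268),(286,268)]];print(np.mean(S,0))
d=S[0]+S[1]-S[2]-S[3];print(np.degrees(np.arctan2(d[1],d[0])))
E
```

```text
[0.46804907 0.0843001  0.029     ] 0.1255868014311451 -162.57967434917455 [0.46709583 0.08401223 0.076     ]
[0.46720048 0.08487971 0.024     ]
-164.0654221954879
```

apply_moves(rows=[[[0.001, -0.006, 0.12], [0, 0, 0]], [[0.001, -0.006, 0.24], [0, 0, 0]], [[0.001, -0.006, 0.34], [0, 0, 0]], [[0.001, -0.006, 0.42], [0, 0, 0]], [[0.001, -0.006, 0.461], [0, 0, 0]], [[0.001, -0.006, 0.461], [0, 0, 0]], [[0.001, -0.006, 0.461], [0, 0, 0]]])

```text
clock: 3.32
tcp_pos: [0.468, 0.0851, 0.0656]
orientation: [-0.479, 3.103, 0.001]
contact_force: [-0.1, 0.2, -0.1]
grip_width: 0.0851
gripper_force: 0.0
```

apply_moves(rows=[[[0, 0, 0], [0, 0, 0]], [[0, 0, 0], [0, 0, 0]], [[0, 0, 0], [0, 0, 0]], [[0, 0, 0], [0, 0, 0]], [[0, 0, 0], [0, 0, 0]], [[0, 0, 0], [0, 0, 0]], [[0, 0, 0], [0, 0, 0]], [[0, 0, 0], [0, 0, 0]]], jaw=-1, newtons=40)

```text
clock: 4.32
tcp_pos: [0.4675, 0.0847, 0.0652]
orientation: [-0.478, 3.105, 0.0]
contact_force: [-1.9, -0.5, 5.6]
grip_width: 0.0353
gripper_force: 39.3
```

apply_moves(rows=[[[0, 0, -0.03], [0, 0, 0]], [[0, 0, -0.08], [0, 0, 0]], [[0, 0, -0.14], [0, 0, 0]], [[0, 0, -0.2], [0, 0, 0]], [[0, 0, -0.26], [0, 0, 0]], [[0, 0, -0.26], [0, 0, 0]], [[0, 0, -0.26], [0, 0, 0]]])

```text
clock: 5.2
tcp_pos: [0.4671, 0.0847, 0.1297]
orientation: [0.479, -3.105, -0.0]
contact_force: [-0.2, -0.1, -1.1]
grip_width: 0.0353
gripper_force: 39.9
```

```bash
cat > look.py <<'E'
from h import *
import sys
n=sys.argv[1]; zf=float(sys.argv[2]); o=telemetry.get_obs();print(o["clock"],o["tcp_pos"],o["contact_force"].round(1),o["joints"].round(2))
Rt=rot(o["orientation"]);print("tool y az",np.degrees(np.arctan2(Rt[1,1],Rt[0,1])))
for c,lim in (("wrist",(90,512)),("top",(145,230)),("scene",(170,247))):
    f=grab_frame(c);save(f,c+n);hsv=cv2.cvtColor(f["frame"],cv2.COLOR_RGB2HSV);r={}
    for k,lo,hi in [("blue",(105,150,60),(130,255,255)),("amber",(12,150,90),(28,255,255))]:
        m=cv2.inRange(hsv,lo,hi);m[:,:lim[0]]=0;m[:,lim[1]:]=0
        if c!="wrist": m[:150]=0;m[272:]=0
        N,_,st,ce=cv2.connectedComponentsWithStats(m)
        if N<2: continue
        i=1+np.argmax(st[1:,4]);r[k]=onz(f,*ce[i],zf);print(c,k,ce[i].round(1),st[i,2:],r[k].round(4))
    if len(r)==2:
        d=r["amber"]-r["blue"];print("  mid",((r["amber"]+r["blue"])/2).round(4),"len",np.linalg.norm(d).round(4),"yaw",np.degrees(np.arctan2(d[1],d[0])).round(1))
E
python3 look.py 2 .094
```

```text
5.2 [0.46712643 0.08468234 0.12968844] [-0.2 -0.1 -1.1] [-0.53  0.33  0.26  2.15 -0.14  0.67  1.7 ]
tool y az 107.53622476516834
wrist blue [255.5 347.3] [  64   35 1701] [0.5299 0.1036 0.094 ]
wrist amber [257.4 118.7] [  79   78 4391] [0.4087 0.0662 0.094 ]
  mid [0.4693 0.0849 0.094 ] len 0.1268 yaw -162.8
top amber [189.1 235.7] [ 21  21 350] [0.4068 0.0683 0.094 ]
scene blue [231.8 165.7] [ 8  6 37] [0.5297 0.0951 0.094 ]
scene amber [198.2 188.9] [ 20   8 117] [0.4062 0.0668 0.094 ]
  mid [0.468 0.081 0.094] len 0.1267 yaw -167.1
```

View pics/scene2.png

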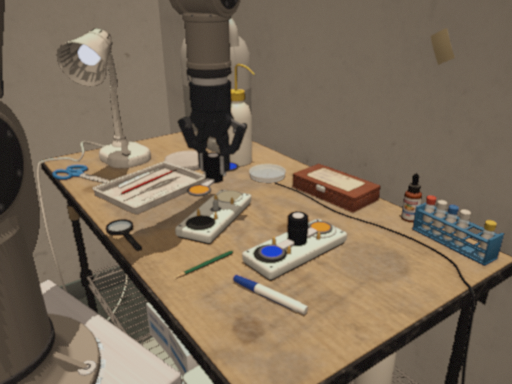

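apply_moves(rows=[[[0, 0, 0], [0, 0, 0.04]], [[0, 0, 0], [0, 0, 0.09]], [[0, 0, 0], [0, 0, 0.14]], [[0, 0, 0], [0, 0, 0.19]], [[0, 0, 0], [0, 0, 0.24]], [[0, 0, 0], [0, 0, 0.29]], [[0, 0, 0], [0, 0, 0.34]], [[0, 0, 0], [0, 0, 0.39]], [[0, 0, 0], [0, 0, 0.44]], [[0, 0, 0], [0, 0, 0.49]]])

```text
clock: 6.6
tcp_pos: [0.4671, 0.0846, 0.1294]
orientation: [-1.823, -2.558, 0.001]
contact_force: [-0.2, 0.3, -0.5]
grip_width: 0.0348
gripper_force: 39.9
```

apply_moves(rows=[[[0, 0, 0], [0, 0, 0.05]], [[0, 0, 0], [0, 0, 0.1]], [[0, 0, 0], [0, 0, 0.15]], [[0, 0, 0], [0, 0, 0.2]], [[0, 0, 0], [0, 0, 0.25]], [[0, 0, 0], [0, 0, 0.3]], [[0, 0, 0], [0, 0, 0.35]], [[0, 0, 0], [0, 0, 0.4]], [[0, 0, 0], [0, 0, 0.45]], [[0, 0, 0], [0, 0, 0.5]]])

```text
clock: 7.85
tcp_pos: [0.4671, 0.0847, 0.1294]
orientation: [3.098, 0.52, -0.001]
contact_force: [-0.4, -0.6, -1.7]
grip_width: 0.0344
gripper_force: 39.9
```

```bash
python3 look.py 3 .094
```

```text
7.85 [0.46713648 0.08468398 0.1294341 ] [-0.4 -0.6 -1.7] [-1.12  0.56  1.07  2.18 -0.71  0.8  -0.83]
tool y az -70.95014135396033
wrist blue [255.4 347.4] [  62   35 1671] [0.4072 0.0633 0.094 ]
wrist amber [222.5 118. ] [ 18  64 181] [0.5227 0.1187 0.094 ]
  mid [0.465 0.091 0.094] len 0.1281 yaw 25.6
top blue [189.3 233.8] [ 21  21 342] [0.4101 0.068  0.094 ]
top amber [199. 223.] [1 1 1] [0.4285 0.0518 0.094 ]
  mid [0.4193 0.0599 0.094 ] len 0.0245 yaw -41.3
scene blue [200.3 188.6] [18  7 99] [0.4093 0.0645 0.094 ]
scene amber [231.9 165.1] [ 7  7 32] [0.5323 0.0973 0.094 ]
  mid [0.4708 0.0809 0.094 ] len 0.1273 yaw 14.9
```

View pics/wrist3.png

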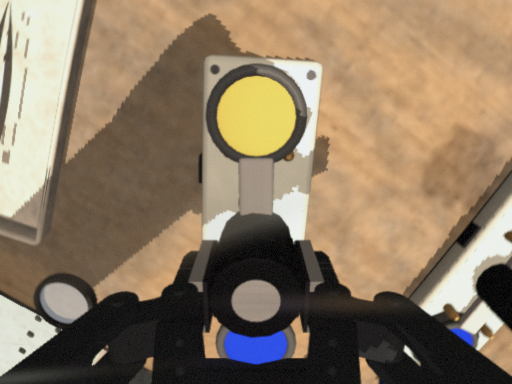

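Amber now sits on the lit-port side, at wrist pixel (256,118), and blue is at (255,347). I'll correct the yaw by about 3° and shift the knob about 2 mm back over the pin before lowering.

```bash
python3 - <<'E'
from h import *
o=telemetry.get_obs();p0=o["tcp_pos"];R0=rot(o["orientation"])
for z in (.129,.09,.0645): print(plan(p0,R0,(.465,.084,z),-74.1))
E
```

```text
(array([-0.009, -0.001,  0.001]), array([0.0004, 0.0003, 0.02  ]))
(array([-0.009, -0.001,  0.157]), array([0.0004, 0.0003, 0.02  ]))
(array([-0.009, -0.001,  0.259]), array([0.0004, 0.0003, 0.02  ]))
```

apply_moves(rows=[[[-0.009, 0, 0], [0, 0, 0.019]], [[-0.009, 0, 0.04], [0, 0, 0.019]], [[-0.009, 0, 0.08], [0, 0, 0.019]], [[-0.009, 0, 0.12], [0, 0, 0.019]], [[-0.009, 0, 0.15], [0, 0, 0.019]], [[-0.009, 0, 0.15], [0, 0, 0.019]], [[-0.009, 0, 0.15], [0, 0, 0.019]]])

```text
clock: 8.88
tcp_pos: [0.4654, 0.0838, 0.0924]
orientation: [3.111, 0.435, 0.0]
contact_force: [-0.8, -0.1, -1.2]
grip_width: 0.0354
gripper_force: 39.9
```

```bash
python3 look.py 4 .0565; python3 - <<'E'
import cv2
a=cv2.imread("pics/scene4.png")[150:260,150:300]
b=cv2.imread("pics/wrist4.png")[40:384,150:380]
cv2.imwrite("pics/c4.png",cv2.hconcat([cv2.resize(a,(560,410)),cv2.resize(b,(240,410))]))
E
```

```text
8.875 [0.46539695 0.08376278 0.09240103] [-0.8 -0.1 -1.2] [-1.06  0.62  0.99  2.21 -0.8   0.74 -0.81]
tool y az -74.0963100819353
wrist blue [255.4 347.5] [  62   35 1668] [0.4041 0.0656 0.0565]
wrist amber [222.4 119.2] [ 23  62 144] [0.5222 0.1147 0.0565]
  mid [0.4632 0.0902 0.0565] len 0.1279 yaw 22.6
top blue [190.8 237.5] [ 20  20 311] [0.4074 0.0701 0.0565]
top amber [199.  223.5] [1 2 2] [0.4323 0.0559 0.0565]
  mid [0.4199 0.063  0.0565] len 0.0287 yaw -29.7
scene blue [199.3 206.6] [ 18   8 110] [0.4076 0.0685 0.0565]
scene amber [232.6 182. ] [ 9  7 50] [0.5312 0.0958 0.0565]
  mid [0.4694 0.0821 0.0565] len 0.1267 yaw 12.5
```

View pics/c4.png

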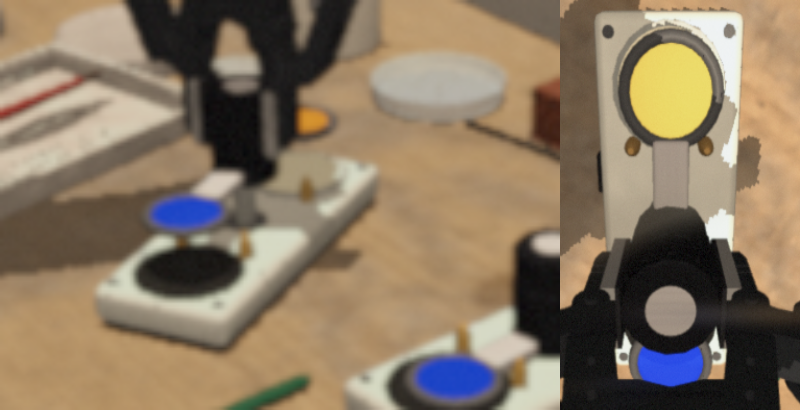

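The crop shows the arm aligned between the brass posts, with amber over the lit side and the pin under the knob. Knob estimates of (0.467, 0.086–0.087) match the pin, so I'll lower it gently.

apply_moves(rows=[[[0, 0, 0.015], [0, 0, 0]], [[0, 0, 0.03], [0, 0, 0]], [[0, 0, 0.045], [0, 0, 0]], [[0, 0, 0.06], [0, 0, 0]], [[0, 0, 0.075], [0, 0, 0]], [[0, 0, 0.09], [0, 0, 0]], [[0, 0, 0.1], [0, 0, 0]], [[0, 0, 0.1], [0, 0, 0]]])

```text
clock: 10.02
tcp_pos: [0.4651, 0.0838, 0.0671]
orientation: [3.111, 0.434, -0.0]
contact_force: [-1.0, 0.5, -1.2]
grip_width: 0.0349
gripper_force: 39.9
```

apply_moves(rows=[[[0, 0, 0.004], [0, 0, 0]], [[0, 0, 0.008], [0, 0, 0]], [[0, 0, 0.01], [0, 0, 0]], [[0, 0, 0.01], [0, 0, 0]]])

```text
clock: 10.52
tcp_pos: [0.4653, 0.0839, 0.0652]
orientation: [-3.111, -0.434, -0.0]
contact_force: [-2.6, 0.3, 6.5]
grip_width: 0.0347
gripper_force: 40.7
```

It's seated: 6.5 N upward at the original grasp height. Releasing now.

apply_moves(rows=[[[0, 0, 0], [0, 0, 0]], [[0, 0, 0], [0, 0, 0]], [[0, 0, 0], [0, 0, 0]], [[0, 0, 0], [0, 0, 0]], [[0, 0, 0], [0, 0, 0]], [[0, 0, 0], [0, 0, 0]]], jaw=1)

```text
clock: 11.28
tcp_pos: [0.4652, 0.0839, 0.0648]
orientation: [-3.111, -0.435, 0.0]
contact_force: [0.1, 0.2, -0.5]
grip_width: 0.0856
gripper_force: 0.0
```

apply_moves(rows=[[[0, 0, -0.06], [0, 0, 0]], [[0, 0, -0.15], [0, 0, 0]], [[0, 0, -0.3], [0, 0, 0]], [[0, 0, -0.46], [0, 0, 0]], [[0, 0, -0.6], [0, 0, 0]], [[0, 0, -0.6], [0, 0, 0]], [[0, 0, -0.6], [0, 0, 0]]])

```text
clock: 12.15
tcp_pos: [0.4647, 0.0841, 0.2142]
orientation: [-3.111, -0.435, 0.001]
contact_force: [0.1, 1.0, 0.4]
grip_width: 0.0858
gripper_force: 0.0
```

```bash
python3 look.py 5 .029; python3 - <<'E'
import cv2
a=cv2.imread("pics/scene5.png")[150:290,150:360]
b=cv2.imread("pics/wrist5.png")
cv2.imwrite("pics/c5.png",cv2.hconcat([cv2.resize(a,(420,300)),cv2.resize(b,(380,300))]))
E
```

```text
12.15 [0.46470852 0.08414475 0.21416724] [0.1 1.  0.4] [-1.31  0.46  1.29  2.12 -0.55  0.96 -1.  ]
tool y az -74.06850889455495
wrist blue [417.9 275.9] [ 33  30 710] [ 0.4044 -0.1087  0.029 ]
wrist amber [488.4 170.1] [ 36  37 985] [ 0.5274 -0.1272  0.029 ]
  mid [ 0.4659 -0.1179  0.029 ] len 0.1244 yaw -8.5
top blue [192.6 238.9] [ 20  19 293] [0.4075 0.0701 0.029 ]
top amber [199.  223.5] [1 2 2] [0.4357 0.0588 0.029 ]
  mid [0.4216 0.0645 0.029 ] len 0.0304 yaw -21.7
scene blue [200.2 219.4] [ 18   8 112] [0.4076 0.0686 0.029 ]
scene amber [230.8 193.9] [15 13 97] [0.5279 0.0991 0.029 ]
  mid [0.4677 0.0839 0.029 ] len 0.1241 yaw 14.2
```

View pics/c5.png

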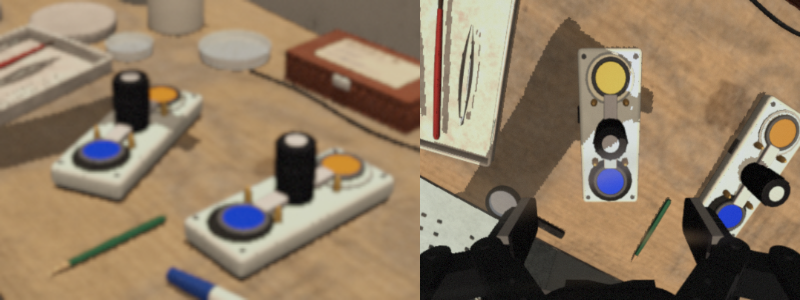

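In the final view amber is over the lit port and blue is over the black pad. The arm sits level between the posts, with a filter spacing of 124 mm at the seated height. The other stand is unchanged and the gripper is clear.

```bash
python3 -c "
from bench import job
print(job.hand_in())"
```

```text
the job is handed in; nothing more can be done
None
```

I turned the left stand's filter arm end for end and seated it fully on its pin between the posts, with amber over the lit port; the knob is released, the other stand is untouched, and the job was handed in at about 12 s.

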